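# Tip a bee-hotel block onto the holding board and button it down

## Robot

A 7-joint arm with a two-finger parallel gripper is mounted at the origin on the work surface. World frame = base frame: x ahead of the robot, y to its left, z up, the work surface at z = 0. Lengths are in mm, angles in rad, forces in N, time in s.
With the tool pointing down it reaches from about 425 to 875 mm from the base axis. Payload 4.7 kg.
Tool frame: the origin (TCP) lies at the very end of the fingers, on their centre line; the grasp point (between the pads) lies 19 mm behind it; z points along the fingers, y is the line along which they close (so a half turn about z gives the same grasp; the last joint's range is limited). The gripper opens to 87 mm and grips with 3 to 60 N. Pads are 19 mm wide; open, the fingers measure 117 mm over their backs; the gripper's body (75 mm by 190 mm) begins 51 mm behind the grasp point.
Start: joints at [-1.334, 0.321, -0.07, 1.45, 0.023, 1.371, -0.057], TCP at [143.651, 633.948, 222.587] pointing down, gripper open.
Joint ranges: [-2.86, 2.86], [-0.3, 2.09], [-1.38, 1.24], [0.06, 2.45], [-1.56, 4.7], [0.09, 2.05], [-2.69, 2.69]. Speed limits (rad/s): [2.57, 2.57, 3.14, 3.14, 3.14, 3.14, 3.14].

## Interface

Orientations are given as a unit quaternion [x, y, z, w].
In Python, from rig import * gives the robot as it stands.
- The arm moves only by the tool carry_out, never from a script. Its argument "moves" is a list of rows, each an object with "offset": the shift along the tool's x, y, z in cm, a list of three; "rotation": the turn, a rotation vector about the tool's x, y, z in rad, a list of three; "gripper": the closure, from 0 (fully open) to 1 (shut). A call has exactly 5 rows; each row shifts and turns the commanded pose from where the row before left it, along the tool's axes as they then stand; what a row does not reach is not made up. A row lasts 1/12 s, in which the tool goes at most 41.7 mm and 7.16 degrees, less where a joint would pass 70% of its speed; a pose out of reach is approached as far as the arm can. A call with a gripper value outside its range is refused whole. The fingers move at their own pace and stop on an object; "newtons" is the grip in N (left out, the last holds). Time passes only in rows, so rows that do not move let the fingers close, or fill a call up. It gives the time, the measured TCP pose, the force, the opening and the grip force at its end, in the units of the state.
- observe(): the state, without advancing time (a new reading comes with each control period).
- get_image(name): name is "scene" or "top" or "wrist"; returns a dict with "color" (480x640x3 uint8, red, green, blue), "range_z" (480x640 float32, mm along the optical axis (not along the pixel's ray), 0 where there is no reading), "intrinsics" (3x3 intrinsics, pixels), "k1" (the pictures are not rectified: a ray, as slopes to the right and down, at radius r is drawn at 1 + k1 r^2 times it, then the intrinsics apply), "R" (3x3) and "t" (3): a world point X has camera coordinates R X + t. Camera axes: x right, y down, z forward; pixel columns grow to the right and rows downward; lengths in mm; the calibration is good to about 2 mm. A picture is of the moment at which its call begins.
- job_done(): hands the job in; it is judged then, once.
The state is a dict: "time_s": time; "joint_pos": joint angles; "joint_velocities": joint speeds; "tau": joint torques, N m; "ee_pos": TCP position; "orientation": TCP orientation; "ft_force": force on the tool from outside, world axes, zero at the start; "ft_torque": the same for the moment, N m; "finger_gap": opening from 0.0 (shut) to 1.0 (fully open); "finger_force": force on a finger pad.
Only numpy, scipy, OpenCV 4.12 (cv2) and the standard library are available. Lean on these libraries where they do the work, as an engineer would, in place of code of your own. Each camera call takes 0.05 s, during which the arm holds its last target. There are 200 camera calls.

## Task

Get the bee-hotel block ready for cleaning out its holes. Slide it across the table square against the fence (the dark lipped edge of the holding board) and push it over that edge so that it rolls onto the board with its drilled face up, then push it along until it is flush against the upright end stop, with the wooden turn-button's pivot about midway along it. Then swing the turn-button out over the block, square to the stop, let go, and leave the glue bottle, tub, sanding block and brush where they are.

Things in the scene. Friction and masses are not known exactly. Their poses are not given: they have to be found in the camera images.
- block: Loose solid spruce block, 0.6 to 0.9 kg, too wide to grip: 120 (own x) x 130 (y) x 115 mm (z). Starts standing on the table, origin at the centre of its underside, z up, its +y face to the fence, up to 20 degrees from square. Friction on the table 0.5 to 0.7: pushed below 75 mm it slides without tipping. Once tipped as wanted it is 130 mm high, its z along the board's +y, its y straight down.
- block_face (a point): Centre of the block's -y face, which is drilled with rows of dark 6 to 10 mm holes (57.5 mm above the underside, 65 mm from the middle); it faces up in the end. Axes as the block's.
- block_top (a point): Centre of the block's 120 x 130 mm end that is on top at the start (115 mm above its underside); in the end it lies flush on the end stop. Axes as the block's.
- block_foot (a point): Middle of the block's lower edge on the +y side at the start: the edge that goes against the fence. Axes as the block's.
- board: Fixed plywood holding board, 220 mm along x, 260 mm along y, 15 mm thick, origin under its centre, z up. A 20 mm strip of dark hardwood along its -y edge, flush with its top, is the fence. On it stands an upright timber end stop, 150 mm along x, 40 mm thick, top 147 mm above the table; its face looks to -y, 20 mm to +y of the board's centre, 150 mm beyond the fence.
- fence (a point): Middle of the upper outer edge of the fence strip, 15 mm above the table. Axes as the board's: +y goes over the board towards the end stop, x runs along the fence.
- stop_foot (a point): Middle of the end stop's face (which looks to the board's -y), at the board's surface, 15 mm above the table. Axes as the board's.
- pivot (a point): Screw of the turn-button, on top of the end stop at the middle of its thickness and length (20 mm to +y of its face), at the height of the button's underside, 150 mm above the table. Axes as the board's.
- button_tip (a point): End of the turn-button at mid-thickness, 75 mm from the screw. The button is a dark hardwood bar 95 mm long, 24 mm wide, 20 mm thick, 20 mm of it beyond the screw; its underside is 150 mm above the table, 5 mm above the lying block. Its own -x points from screw to tip.
- button (a joint): Angle of the turn-button in rad, growing anticlockwise seen from above: 0 points along the end stop to the board's -x, pi/2 points square out over the board to its -y. It starts near 0, can swing from -0.5 to 2.2, needs about 1 to 1.5 N at its end, and stays where it is left.
- glue: Bystander: white glue bottle with an orange cap, 52 mm across, 120 mm tall, standing; origin at the centre of its underside.
- tub: Bystander: clear round tub with reels of thread, 100 mm across, 66 mm tall; origin at the centre of its underside.
- sander: Bystander: cork sanding block 60 x 105 x 37 mm; origin at the centre of its underside.
- brush: Bystander: flat brush about 200 mm long lying along its own x; origin under its middle.
Not all that is in view belongs to the job. Of the things shaped like the block, the wooden one is meant.

How it is judged (in metres and radians):
On the way, in this order (a step that is already met when the one before it is completed fails the run):
1. the block is tipping over towards the board with its lower edge against the fence (angle between block's own z axis and vertical between 0.25 and 1.15 rad and angle between block's own y axis and vertical above 1.75 rad and y of block_foot in the frame of fence between -0.06 and 0.012 m and z of block_foot in the frame of fence below 0.03 m), for 0.1 s.
2. the block lies on the board, drilled face up, flush and square against the end stop (angle between block's own y axis and vertical above 3.06 rad and z of block_face in the frame of fence between 0.125 and 0.136 m and y of block_top in the frame of stop_foot between -0.006 and 0.006 m and angle between the x axis of block and the x axis of board, either way round below 0.06 rad and x of block_face in the frame of fence between -0.045 and 0.045 m), for 0.2 s.
3. the turn-button is swung square out over the block (all of step 2 and value of joint button between 1.31 and 1.83 rad), for 0.2 s.
At the end, for the whole second after the job is handed in: The block lies still and flat on the board, drilled face up, against the end stop within 6 mm, square within 3.5 degrees, its middle within 45 mm of the button's screw along the stop; the button points out over it within 15 degrees of square; no bystander has moved over 30 mm (all of step 3 and linear speed of block below 0.01 m/s and angular speed of block below 0.05 rad/s); the robot touches nothing.
It fails at once if the glue bottle is pushed more than 30 mm (distance of glue from where it was at the start of the episode above 0.03 m).
It fails at once if the tub is pushed more than 30 mm (distance of tub from where it was at the start of the episode above 0.03 m).
It fails at once if the sanding block is pushed more than 30 mm (distance of sander from where it was at the start of the episode above 0.03 m).
It fails at once if the brush is pushed more than 30 mm (distance of brush from where it was at the start of the episode above 0.03 m).
It also fails if it takes over 66 s, if anything falls off the work surface, if the arm or the gripper's body presses on something with over 40 N, if the wrist force passes 120 N, or if a joint passes its speed limit or range.

## Working session

There is one attempt and no reset: what is moved stays moved. The work goes in short steps, Python scripts to look and compute and a tool call to move; the robot and the scene stay as the last step left them, time stands still between calls to the robot, and variables do not carry over. Pictures are saved under pics/ and viewed, at most 10 in all, crops included, and the job is handed in when it is done.

Besides the shell and the picture viewer there is one more tool, called in YAML: its name, and indented under it one key for each argument. carry_out: Moves the arm, as the interface text tells. Its arguments: {"type":"object","properties":{"moves":{"type":"array","items":{"type":"object","properties":{"offset":{"type":"array","items":{"type":"number"}},"rotation":{"type":"array","items":{"type":"number"}},"gripper":{"type":"number"}}}},"newtons":{"type":"number"}},"required":["moves"]}

```bash
mkdir -p pics
python3 - <<'E'
from rig import *
import cv2,numpy as np
s=observe();print(s)
for n in("scene","top"):
    g=get_image(n);cv2.imwrite(f"pics/{n}0.png",g["color"][:,:,::-1]);np.savez(f"{n}0.npz",**g);print(g["intrinsics"],g["k1"],g["R"],g["t"])
E
```

```text
{'time_s': 0.0, 'joint_pos': array([-1.33386532,  0.32182752, -0.07008283,  1.4516739 ,  0.02262633,
        1.37078472, -0.05688419]), 'joint_velocities': array([-0.00120971, -0.00053219,  0.00094595,  0.00083679, -0.00064539,
       -0.00017129,  0.00025323]), 'tau': array([-3.11277090e-04, -4.91296148e+01, -4.03993204e-01, -3.12523520e+01,
       -6.39570644e-02,  4.36169305e-02,  1.59606743e-04]), 'ee_pos': array([143.5821435 , 633.38004717, 221.45911872]), 'orientation': array([ 1.11160340e-01,  9.93802028e-01, -9.52252863e-04, -4.41213476e-05]), 'ft_force': array([ 0.00155739, -0.19376004,  0.5572309 ]), 'ft_torque': array([-0.00827047,  0.02632313,  0.01788752]), 'finger_force': 0.0, 'finger_gap': 0.9972425877794208}
[[506.30508922   0.         315.75835272]
 [  0.         506.30508922 242.77124913]
 [  0.           0.           1.        ]] -0.0070731115898972135 [[ 0.87352004  0.48678102 -0.00264129]
 [ 0.39814264 -0.71756089 -0.57147949]
 [-0.28008066  0.49814717 -0.8206121 ]] [-520.06336009 -175.45504306 1470.37910892]
[[452.79912898   0.         326.02260996]
 [  0.         452.79912898 239.33410151]
 [  0.           0.           1.        ]] 0.0036750832522592443 [[ 0.01999673 -0.99931535 -0.03112808]
 [-0.99056809 -0.01558124 -0.13613258]
 [ 0.13555437  0.03355669 -0.99020148]] [   5.71539215  602.28255732 1004.38605466]
```

View pics/scene0.png

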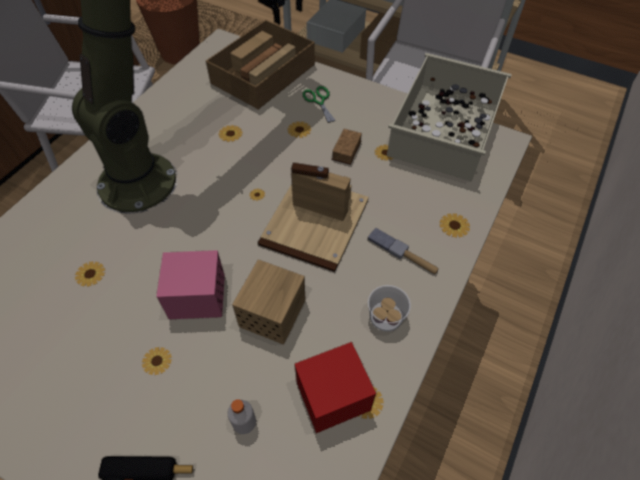

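View pics/top0.png

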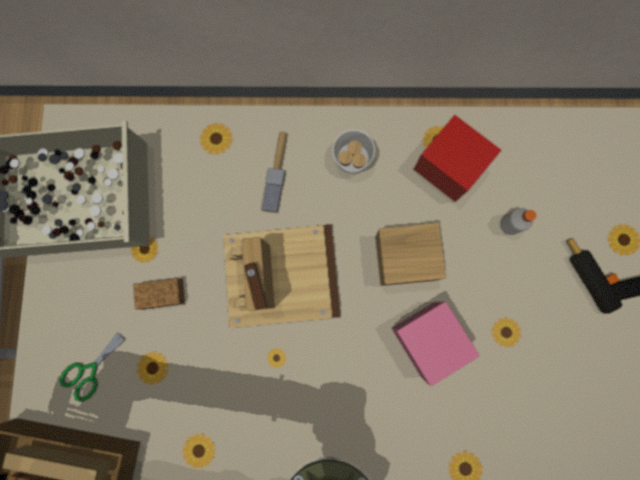

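The scene view shows the spruce block at (270,300), the board and stop at (315,220), and decoys in pink and red. In the top view the block's top is at (411,253), the fence at x≈333, the button from about (251,270) to (262,305), tub (354,152), glue (520,220), brush (275,175) and sander (160,293).

```bash
cat > h.py <<'E'
import numpy as np,cv2
def cloud(g):
    K,k1,R,t=g["intrinsics"],float(g["k1"]),g["R"],g["t"]
    v,u=np.mgrid[:480,:640].astype(np.float64)
    p=np.stack([u.ravel(),v.ravel()],1)[:,None]
    n=cv2.undistortPoints(p,K,np.array([k1,0,0,0,0.]))[:,0]
    z=np.asarray(g["range_z"],float).ravel()
    P=np.c_[n*z[:,None],z]
    W=(P-t)@R
    W[z<=0]=np.nan
    return W.reshape(480,640,3)
def proj(g,X):
    rv=cv2.Rodrigues(np.asarray(g["R"]))[0]
    return cv2.projectPoints(np.asarray(X,float).reshape(-1,1,3),rv,np.asarray(g["t"],float),g["intrinsics"],np.array([float(g["k1"]),0,0,0,0]))[0][:,0]
def rect(P):
    return cv2.minAreaRect(np.asarray(P[:,:2],np.float32))
E
python3 - <<'E'
from h import *
for n in("top","scene"):
    g=np.load(n+"0.npz");W=cloud(g)
    x,y,z=W[...,0],W[...,1],W[...,2]
    print(n)
    if n=="top":
        c=W[253,411];print("block px",c); b=W[275,300];print("board",b);print("btn",W[270,251],W[290,258]);
        for q in [(354,152),(520,220),(275,190),(160,293),(435,340),(457,150)]: print(q,W[q[1],q[0]].round())
    m=(np.hypot(x-c[0],y-c[1])<110)&(z>108)&(z<122)
    # biggest component
    l=cv2.connectedComponents(m.astype(np.uint8))[1]
    py,px=(253,411) if n=="top" else (287,272)
    q=W[l==l[py,px]];print("block top",rect(q),np.median(q[:,2]),len(q))
    m=(np.hypot(x-b[0],y-b[1])<230)&(z>8)&(z<22)
    l=cv2.connectedComponents(m.astype(np.uint8))[1]
    py,px=(275,300) if n=="top" else (240,310)
    q=W[l==l[py,px]];print("board",rect(q),np.median(q[:,2]),len(q))
    m=(np.hypot(x-b[0],y-b[1])<230)&(z>160)&(z<180);q=W[m];print("button",rect(q) if len(q) else 0,np.median(q[:,2]),len(q))
    m=(np.hypot(x-b[0],y-b[1])<230)&(z>140)&(z<153);q=W[m];print("stop",rect(q) if len(q) else 0,np.median(q[:,2]),len(q))
g=np.load("top0.npz")["color"][200:350,200:460,::-1]
cv2.imwrite("pics/c1.png",cv2.resize(g,None,fx=3,fy=3,interpolation=cv2.INTER_CUBIC))
E
```

```text
top
block px [ 565.71158759 -167.335199    113.50501359]
board [520.42756525  77.04969177  11.91212568]
btn [519.71724709 161.86557794 170.71009175] [480.04601705 146.41094422 168.92073347]
(354, 152) [818. -46.  23.]
(520, 220) [ 644. -407.   92.]
(275, 190) [724. 143.  15.]
(160, 293) [472. 398.  36.]
(435, 340) [ 386. -215.  115.]
(457, 150) [ 793. -268.  116.]
block top ((566.2562866210938, -169.90982055664062), (120.63693237304688, 130.67941284179688), 6.6162567138671875) 114.3477476780494 3439
board ((519.3232421875, 122.53266906738281), (220.17050170898438, 262.4532165527344), 6.500474452972412) 14.361618651187362 8021
button ((488.41290283203125, 152.88925170898438), (94.5290756225586, 24.59940528869629), 17.403413772583008) 169.10541784466596 576
stop ((514.9801635742188, 161.10794067382812), (150.25914001464844, 41.08048629760742), 6.8982954025268555) 146.14300888426456 825
scene
block top ((567.575439453125, -167.0697021484375), (120.94810485839844, 132.85336303710938), 6.013956069946289) 115.75018081577119 2793
board ((519.9810791015625, 126.05467224121094), (222.21446228027344, 269.05657958984375), 6.5241570472717285) 15.822693263435816 4584
button ((490.11749267578125, 155.52825927734375), (93.4548568725586, 28.321178436279297), 17.910295486450195) 170.00742314511334 349
stop ((518.13720703125, 163.65847778320312), (147.49131774902344, 45.060848236083984), 7.452219009399414) 147.58890667917447 480
```

View pics/c1.png

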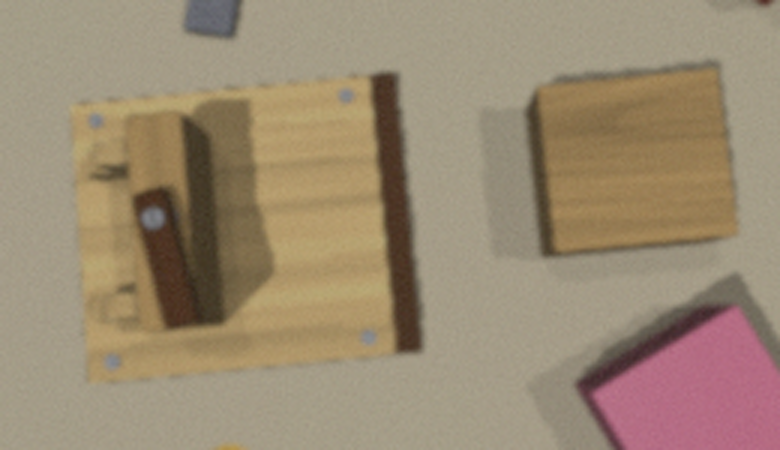

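The crop shows the block square to the fence within about 1° and 14 mm off the pivot line; the button's screw is at crop (153,217) and its tip at (180,325). I'll move over the table to behind the block, with tool x along board +y and tool y along board +x.

carry_out:
  moves:
    - {"offset": [-2.63,-2.37,0],"rotation": [0,0,0],"gripper": 0}
    - {"offset": [-2.63,-2.37,0],"rotation": [0,0,0],"gripper": 0}
    - {"offset": [-2.63,-2.37,0],"rotation": [0,0,0],"gripper": 0}
    - {"offset": [-2.63,-2.37,0],"rotation": [0,0,0],"gripper": 0}
    - {"offset": [-2.63,-2.37,0],"rotation": [0,0,0],"gripper": 0}

```text
time_s: 0.52
ee_pos: [246.4, 487.5, 222.0]
orientation: [0.111, 0.994, -0.0, -0.0]
ft_force: [0.9, -0.2, 0.5]
finger_gap: 1.001
finger_force: 0.0
```

carry_out:
  moves:
    - {"offset": [-2.63,-2.37,0],"rotation": [0,0,0],"gripper": 0}
    - {"offset": [-2.63,-2.37,0],"rotation": [0,0,0],"gripper": 0}
    - {"offset": [-2.63,-2.37,0],"rotation": [0,0,0],"gripper": 0}
    - {"offset": [-2.63,-2.37,0],"rotation": [0,0,0],"gripper": 0}
    - {"offset": [-2.63,-2.37,0],"rotation": [0,0,0],"gripper": 0}

```text
time_s: 0.93
ee_pos: [348.4, 342.9, 222.3]
orientation: [0.111, 0.994, -0.0, -0.0]
ft_force: [1.3, 1.7, -0.1]
finger_gap: 0.999
finger_force: 0.0
```

carry_out:
  moves:
    - {"offset": [-2.63,-2.37,0],"rotation": [0,0,0],"gripper": 0}
    - {"offset": [-2.63,-2.37,0],"rotation": [0,0,0],"gripper": 0}
    - {"offset": [-2.63,-2.37,0],"rotation": [0,0,0],"gripper": 0}
    - {"offset": [-2.63,-2.37,0],"rotation": [0,0,0],"gripper": 0}
    - {"offset": [-2.63,-2.37,0],"rotation": [0,0,0],"gripper": 0}

```text
time_s: 1.35
ee_pos: [450.3, 198.4, 222.4]
orientation: [0.111, 0.994, 0.0, -0.0]
ft_force: [0.8, 0.9, 0.4]
finger_gap: 0.997
finger_force: 0.0
```

carry_out:
  moves:
    - {"offset": [0,0,0],"rotation": [0,0,0.1234],"gripper": 0}
    - {"offset": [0,0,0],"rotation": [0,0,0.1234],"gripper": 0}
    - {"offset": [0,0,0],"rotation": [0,0,0.1234],"gripper": 0}
    - {"offset": [0,0,0],"rotation": [0,0,0.1234],"gripper": 0}
    - {"offset": [0,0,0],"rotation": [0,0,0.1234],"gripper": 0}

```text
time_s: 1.77
ee_pos: [449.6, 199.8, 222.1]
orientation: [0.411, 0.912, -0.0, -0.0]
ft_force: [0.9, -1.3, 1.0]
finger_gap: 0.998
finger_force: 0.0
```

carry_out:
  moves:
    - {"offset": [0,0,0],"rotation": [0,0,0.1234],"gripper": 0}
    - {"offset": [0,0,0],"rotation": [0,0,0.1234],"gripper": 0}
    - {"offset": [0,0,0],"rotation": [0,0,0.1234],"gripper": 0}
    - {"offset": [0,0,0],"rotation": [0,0,0.1234],"gripper": 0}
    - {"offset": [0,0,0],"rotation": [0,0,0.1234],"gripper": 0}

```text
time_s: 2.18
ee_pos: [449.5, 199.9, 222.2]
orientation: [0.668, 0.744, -0.0, -0.0]
ft_force: [-0.5, 0.0, 0.2]
finger_gap: 0.994
finger_force: 0.0
```

carry_out:
  moves:
    - {"offset": [-3.16,0.5,0],"rotation": [0,0,0],"gripper": 0}
    - {"offset": [-3.16,0.5,0],"rotation": [0,0,0],"gripper": 0}
    - {"offset": [-3.16,0.5,0],"rotation": [0,0,0],"gripper": 0}
    - {"offset": [-3.16,0.5,0],"rotation": [0,0,0],"gripper": 0}
    - {"offset": [-3.16,0.5,0],"rotation": [0,0,0],"gripper": 0}

```text
time_s: 2.6
ee_pos: [492.6, 44.4, 222.3]
orientation: [0.666, 0.746, -0.0, -0.0]
ft_force: [0.1, 0.2, -0.4]
finger_gap: 0.996
finger_force: 0.0
```

carry_out:
  moves:
    - {"offset": [-3.16,0.5,0],"rotation": [0,0,0],"gripper": 0}
    - {"offset": [-3.16,0.5,0],"rotation": [0,0,0],"gripper": 0}
    - {"offset": [-3.16,0.5,0],"rotation": [0,0,0],"gripper": 0}
    - {"offset": [-3.16,0.5,0],"rotation": [0,0,0],"gripper": 0}
    - {"offset": [-3.16,0.5,0],"rotation": [0,0,0],"gripper": 0}

```text
time_s: 3.02
ee_pos: [535.4, -109.6, 222.4]
orientation: [0.666, 0.746, 0.0, -0.0]
ft_force: [0.3, 0.3, -0.5]
finger_gap: 1.002
finger_force: 0.0
```

carry_out:
  moves:
    - {"offset": [-3.16,0.5,0],"rotation": [0,0,0],"gripper": 0}
    - {"offset": [-3.16,0.5,0],"rotation": [0,0,0],"gripper": 0}
    - {"offset": [-3.16,0.5,0],"rotation": [0,0,0],"gripper": 0}
    - {"offset": [-3.16,0.5,0],"rotation": [0,0,0],"gripper": 0}
    - {"offset": [-3.16,0.5,0],"rotation": [0,0,0],"gripper": 0}

```text
time_s: 3.43
ee_pos: [578.4, -263.4, 222.0]
orientation: [0.665, 0.746, -0.0, -0.0]
ft_force: [0.5, -0.2, 0.1]
finger_gap: 1.003
finger_force: 0.0
```

carry_out:
  moves:
    - {"offset": [0,0,3.24],"rotation": [0,0,0],"gripper": 0}
    - {"offset": [0,0,3.24],"rotation": [0,0,0],"gripper": 0}
    - {"offset": [0,0,3.24],"rotation": [0,0,0],"gripper": 0}
    - {"offset": [0,0,3.24],"rotation": [0,0,0],"gripper": 0}
    - {"offset": [0,0,3.24],"rotation": [0,0,0],"gripper": 0}

```text
time_s: 3.85
ee_pos: [577.8, -262.1, 58.6]
orientation: [0.666, 0.746, -0.0, -0.0]
ft_force: [0.6, 0.7, 0.5]
finger_gap: 0.999
finger_force: 0.0
```

Run:
```python
from rig import *
import cv2
print(observe()["ee_pos"],observe()["ft_force"])
g=get_image("scene");cv2.imwrite("pics/s1.png",g["color"][:,:,::-1])
```

```text
[ 577.84882365 -262.11010814   58.61059057] [0.56787725 0.67954368 0.49120974]
```

View pics/s1.png

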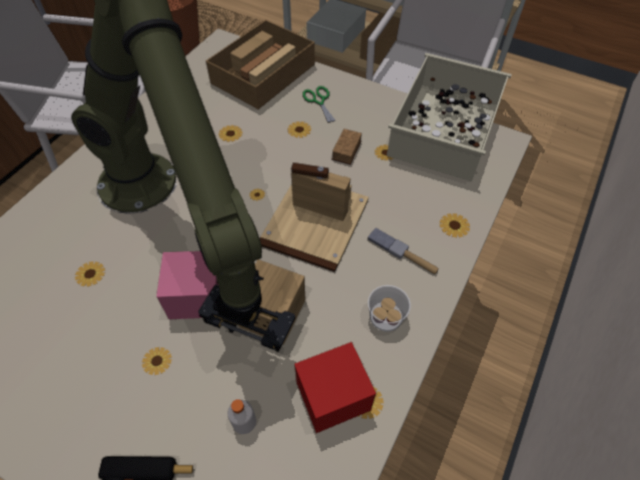

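The gripper stands just behind the block's drilled face, at about (250,315), clear of the boxes and bottle. Now I'll slide the block to the fence.

carry_out:
  moves:
    - {"offset": [1.1,0,0],"rotation": [0,0,0],"gripper": 0}
    - {"offset": [1.1,0,0],"rotation": [0,0,0],"gripper": 0}
    - {"offset": [1.1,0,0],"rotation": [0,0,0],"gripper": 0}
    - {"offset": [1.1,0,0],"rotation": [0,0,0],"gripper": 0}
    - {"offset": [1.1,0,0],"rotation": [0,0,0],"gripper": 0}

```text
time_s: 4.32
ee_pos: [573.1, -206.9, 62.4]
orientation: [0.665, 0.746, 0.001, 0.002]
ft_force: [-0.2, -3.3, -2.8]
finger_gap: 0.998
finger_force: 1.7
```

carry_out:
  moves:
    - {"offset": [1.1,0,0],"rotation": [0,0,0],"gripper": 0}
    - {"offset": [1.1,0,0],"rotation": [0,0,0],"gripper": 0}
    - {"offset": [1.1,0,0],"rotation": [0,0,0],"gripper": 0}
    - {"offset": [1.1,0,0],"rotation": [0,0,0],"gripper": 0}
    - {"offset": [0.8,0,0],"rotation": [0,0,0],"gripper": 0}

```text
time_s: 4.73
ee_pos: [567.0, -155.6, 62.0]
orientation: [0.666, 0.746, 0.001, 0.001]
ft_force: [0.9, -5.4, 3.1]
finger_gap: 0.997
finger_force: 3.0
```

carry_out:
  moves:
    - {"offset": [0.2,0,0],"rotation": [0,0,0],"gripper": 0}
    - {"offset": [0.2,0,0],"rotation": [0,0,0],"gripper": 0}
    - {"offset": [0.2,0,0],"rotation": [0,0,0],"gripper": 0}
    - {"offset": [0.2,0,0],"rotation": [0,0,0],"gripper": 0}
    - {"offset": [0.2,0,0],"rotation": [0,0,0],"gripper": 0}

```text
time_s: 5.15
ee_pos: [565.9, -147.7, 61.9]
orientation: [0.666, 0.746, 0.0, 0.002]
ft_force: [1.0, -6.0, 3.8]
finger_gap: 1.002
finger_force: 3.4
```

```bash
cat >> h.py <<'E'
O=np.array([519.5,124.]);a=np.deg2rad(6.5);xh=np.array([np.cos(a),np.sin(a)]);yh=np.array([-np.sin(a),np.cos(a)])
def uv(p): d=np.asarray(p)[...,:2]-O; return np.stack([d@xh,d@yh],-1)
E
python3 - <<'E'
from rig import *
from h import *
s=observe();print(uv(s["ee_pos"]),s["ft_force"])
g=get_image("top");W=cloud(g);q=uv(W);m=(abs(q[...,0])<110)&(q[...,1]<-60)&(q[...,1]>-275)&(abs(W[...,2]-115)<7)
P=q[m];print(P.min(0),P.max(0),rect(P),m.sum())
cv2.imwrite("pics/t1.png",g["color"][100:400,150:550,::-1])
E
```

```text
[  15.30292275 -275.22339489] [ 1.03249507 -6.01924535  3.79531325]
[ -45.58652348 -257.64988191] [  74.70968675 -136.14921764] ((14.420516967773438, -196.8390655517578), (121.35784149169922, 120.21634674072266), 89.74928283691406) 2720
```

View pics/t1.png

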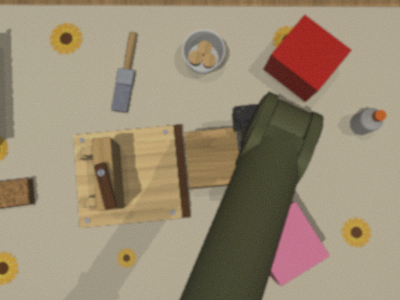

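The block's front edge is about 6 mm short of the fence at crop x≈185. I'll nudge it on slowly until the force rises.

carry_out:
  moves:
    - {"offset": [0.2,0,0],"rotation": [0,0,0],"gripper": 0}
    - {"offset": [0.2,0,0],"rotation": [0,0,0],"gripper": 0}
    - {"offset": [0.2,0,0],"rotation": [0,0,0],"gripper": 0}
    - {"offset": [0,0,0],"rotation": [0,0,0],"gripper": 0}
    - {"offset": [0,0,0],"rotation": [0,0,0],"gripper": 0}

```text
time_s: 5.62
ee_pos: [565.5, -143.8, 62.3]
orientation: [0.666, 0.746, -0.001, 0.003]
ft_force: [1.4, -9.9, 4.0]
finger_gap: 1.002
finger_force: 5.2
```

carry_out:
  moves:
    - {"offset": [0.1,0,0],"rotation": [0,0,0],"gripper": 0}
    - {"offset": [0.1,0,0],"rotation": [0,0,0],"gripper": 0}
    - {"offset": [0.1,0,0],"rotation": [0,0,0],"gripper": 0}
    - {"offset": [0.1,0,0],"rotation": [0,0,0],"gripper": 0}
    - {"offset": [0,0,0],"rotation": [0,0,0],"gripper": 0}

```text
time_s: 6.03
ee_pos: [565.5, -143.3, 63.2]
orientation: [0.666, 0.746, -0.002, 0.005]
ft_force: [1.6, -16.1, 6.3]
finger_gap: 1.003
finger_force: 8.0
```

The force rose to 16 N with the block seated on the fence. I'll back off, go up to about z=98 mm, touch again and start tipping.

carry_out:
  moves:
    - {"offset": [-1.0,0,0],"rotation": [0,0,0],"gripper": 0}
    - {"offset": [-1.0,0,-0.2],"rotation": [0,0,0],"gripper": 0}
    - {"offset": [0,0,-1.8],"rotation": [0,0,0],"gripper": 0}
    - {"offset": [0,0,-1.8],"rotation": [0,0,0],"gripper": 0}
    - {"offset": [0.6,0,0],"rotation": [0,0,0],"gripper": 0}

```text
time_s: 6.45
ee_pos: [567.1, -150.8, 101.5]
orientation: [0.666, 0.746, 0.002, 0.001]
ft_force: [1.1, -0.3, 0.5]
finger_gap: 1.001
finger_force: 0.0
```

carry_out:
  moves:
    - {"offset": [0.4,0,0],"rotation": [0,0,0],"gripper": 0}
    - {"offset": [0.4,0,0],"rotation": [0,0,0],"gripper": 0}
    - {"offset": [0.3,0,-0.1],"rotation": [0,0,0],"gripper": 0}
    - {"offset": [0.3,0,-0.2],"rotation": [0,0,0],"gripper": 0}
    - {"offset": [0.3,0,-0.3],"rotation": [0,0,0],"gripper": 0}

```text
time_s: 6.87
ee_pos: [564.5, -138.9, 105.4]
orientation: [0.666, 0.746, -0.002, 0.004]
ft_force: [2.5, -13.0, 5.3]
finger_gap: 0.999
finger_force: 6.5
```

carry_out:
  moves:
    - {"offset": [0.35,0,-0.35],"rotation": [0,0,0],"gripper": 0}
    - {"offset": [0.35,0,-0.35],"rotation": [0,0,0],"gripper": 0}
    - {"offset": [0.35,0,-0.35],"rotation": [0,0,0],"gripper": 0}
    - {"offset": [0.35,0,-0.35],"rotation": [0,0,0],"gripper": 0}
    - {"offset": [0.35,0,-0.35],"rotation": [0,0,0],"gripper": 0}

```text
time_s: 7.28
ee_pos: [562.7, -122.4, 123.8]
orientation: [0.667, 0.745, -0.002, 0.005]
ft_force: [0.0, -13.0, 8.5]
finger_gap: 1.001
finger_force: 7.1
```

Run:
```python
from rig import *
from h import *
s=observe();print(uv(s["ee_pos"]),s["ee_pos"],s["ft_force"])
g=get_image("scene");cv2.imwrite("pics/s2.png",cv2.resize(g["color"][150:350,150:400,::-1],None,fx=2.5,fy=2.5))
```

```text
[  14.99840569 -249.68415581] [ 562.66704263 -122.3812823   123.80651839] [  0.04105889 -13.01160367   8.47068073]
```

View pics/s2.png

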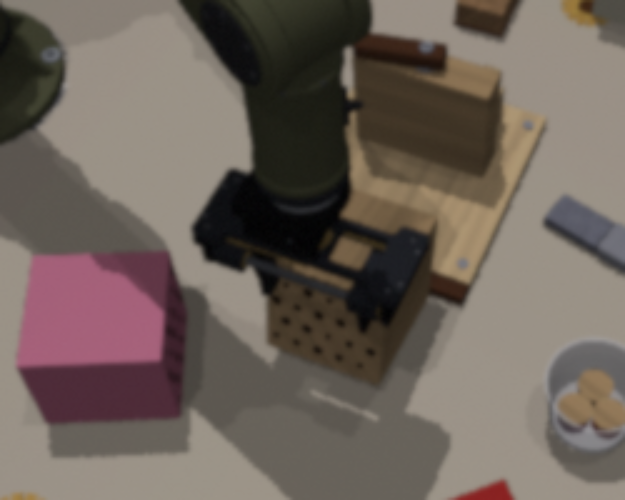

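The block is tipping by about 12°, drilled face at (320,330), with both fingers on it. I'll keep following the arc.

carry_out:
  moves:
    - {"offset": [0.42,0,-0.33],"rotation": [0,0,0],"gripper": 0}
    - {"offset": [0.42,0,-0.33],"rotation": [0,0,0],"gripper": 0}
    - {"offset": [0.42,0,-0.33],"rotation": [0,0,0],"gripper": 0}
    - {"offset": [0.42,0,-0.33],"rotation": [0,0,0],"gripper": 0}
    - {"offset": [0.42,0,-0.33],"rotation": [0,0,0],"gripper": 0}

```text
time_s: 7.75
ee_pos: [560.4, -100.9, 140.8]
orientation: [0.667, 0.745, -0.002, 0.004]
ft_force: [0.8, -11.2, 11.7]
finger_gap: 0.999
finger_force: 7.3
```

carry_out:
  moves:
    - {"offset": [0.47,0,-0.25],"rotation": [0,0,0],"gripper": 0}
    - {"offset": [0.47,0,-0.25],"rotation": [0,0,0],"gripper": 0}
    - {"offset": [0.47,0,-0.25],"rotation": [0,0,0],"gripper": 0}
    - {"offset": [0.47,0,-0.25],"rotation": [0,0,0],"gripper": 0}
    - {"offset": [0.47,0,-0.25],"rotation": [0,0,0],"gripper": 0}

```text
time_s: 8.17
ee_pos: [557.9, -76.0, 153.7]
orientation: [0.666, 0.745, -0.001, 0.003]
ft_force: [-0.5, -8.7, 14.5]
finger_gap: 1.0
finger_force: 7.3
```

Run:
```python
from rig import *
from h import *
s=observe();print(uv(s["ee_pos"]),s["ee_pos"],s["ft_force"])
g=get_image("scene");cv2.imwrite("pics/s3.png",cv2.resize(g["color"][150:350,150:400,::-1],None,fx=2.5,fy=2.5))
```

```text
[  15.46990134 -203.07751816] [557.85948628 -76.02086401 153.66149051] [-0.50339371 -8.71433765 14.48982059]
```

View pics/s3.png

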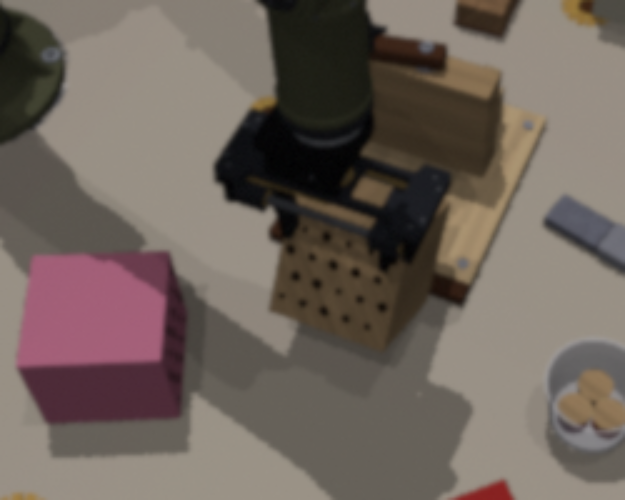

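The block is at about 33° (drilled face at (340,280)), foot at the fence. I'll go on, rising a little more.

carry_out:
  moves:
    - {"offset": [0.48,0,-0.28],"rotation": [0,0,0],"gripper": 0}
    - {"offset": [0.48,0,-0.28],"rotation": [0,0,0],"gripper": 0}
    - {"offset": [0.5,0,-0.26],"rotation": [0,0,0],"gripper": 0}
    - {"offset": [0.5,0,-0.26],"rotation": [0,0,0],"gripper": 0}
    - {"offset": [0.5,0,-0.24],"rotation": [0,0,0],"gripper": 0}

```text
time_s: 8.63
ee_pos: [553.0, -46.0, 163.5]
orientation: [0.665, 0.747, -0.0, -0.001]
ft_force: [0.3, -0.6, -0.6]
finger_gap: 0.999
finger_force: 0.4
```

carry_out:
  moves:
    - {"offset": [0.52,0,-0.15],"rotation": [0,0,0],"gripper": 0}
    - {"offset": [0.52,0,-0.15],"rotation": [0,0,0],"gripper": 0}
    - {"offset": [0.52,0,-0.12],"rotation": [0,0,0],"gripper": 0}
    - {"offset": [0.52,0,-0.12],"rotation": [0,0,0],"gripper": 0}
    - {"offset": [0.52,0,-0.1],"rotation": [0,0,0],"gripper": 0}

```text
time_s: 9.05
ee_pos: [550.4, -20.5, 170.5]
orientation: [0.666, 0.746, -0.0, -0.0]
ft_force: [-0.5, -0.7, 0.5]
finger_gap: 1.001
finger_force: 0.3
```

Run:
```python
from rig import *
from h import *
s=observe();print(uv(s["ee_pos"]),s["ee_pos"],s["ft_force"])
g=get_image("scene");cv2.imwrite("pics/s4.png",cv2.resize(g["color"][150:350,150:400,::-1],None,fx=2.5,fy=2.5))
```

```text
[  14.34475057 -147.06592258] [550.40087552 -20.49668974 170.50405057] [-0.52158578 -0.66649906  0.47808264]
```

View pics/s4.png

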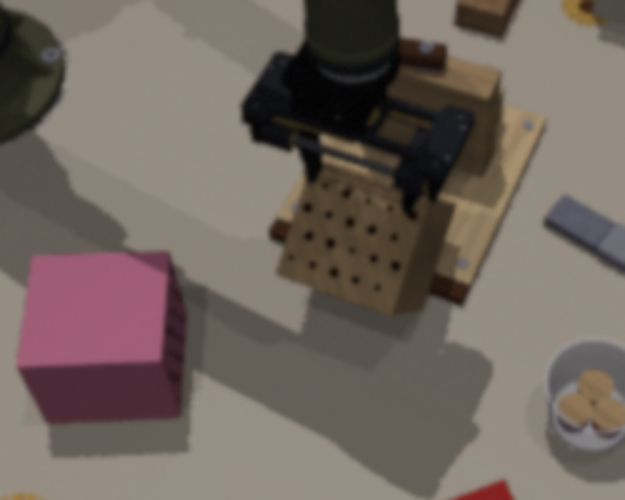

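About 50° now (drilled face at (345,235)), following with almost no force. I'll continue past the balance point.

carry_out:
  moves:
    - {"offset": [0.55,0,-0.05],"rotation": [0,0,0],"gripper": 0}
    - {"offset": [0.55,0,-0.05],"rotation": [0,0,0],"gripper": 0}
    - {"offset": [0.55,0,-0.05],"rotation": [0,0,0],"gripper": 0}
    - {"offset": [0.55,0,0],"rotation": [0,0,0],"gripper": 0}
    - {"offset": [0.55,0,0],"rotation": [0,0,0],"gripper": 0}

```text
time_s: 9.52
ee_pos: [547.4, 6.9, 172.1]
orientation: [0.666, 0.746, 0.0, -0.0]
ft_force: [-0.7, 0.3, 0.5]
finger_gap: 1.0
finger_force: 0.1
```

carry_out:
  moves:
    - {"offset": [0.55,0,0],"rotation": [0,0,0],"gripper": 0}
    - {"offset": [0.55,0,0],"rotation": [0,0,0],"gripper": 0}
    - {"offset": [0.55,0,0],"rotation": [0,0,0],"gripper": 0}
    - {"offset": [0.55,0,0.05],"rotation": [0,0,0],"gripper": 0}
    - {"offset": [0.55,0,0.05],"rotation": [0,0,0],"gripper": 0}

```text
time_s: 9.93
ee_pos: [544.3, 34.0, 171.1]
orientation: [0.666, 0.746, 0.0, -0.0]
ft_force: [-0.7, -0.2, -1.3]
finger_gap: 1.0
finger_force: 0.0
```

Run:
```python
from rig import *
from h import *
s=observe();print(uv(s["ee_pos"]),s["ee_pos"],s["ft_force"])
g=get_image("scene");cv2.imwrite("pics/s5.png",cv2.resize(g["color"][150:350,150:400,::-1],None,fx=2.5,fy=2.5))
W=cloud(g);q=uv(W)
m=(abs(q[...,0]-14)<70)&(q[...,1]<15)&(q[...,1]>-200)&(W[...,2]>35)
P=np.c_[q,W[...,2]][m]
for u in range(-45,80,30):
  for v in range(-190,20,20):
    k=P[(abs(P[:,0]-u)<8)&(abs(P[:,1]-v)<8)]
    print(int(np.median(k[:,2])) if len(k)>3 else '-',end=' ')
  print()
```

```text
[ 14.48366053 -92.23889708] [544.33229705  33.99362478 171.08214028] [-0.74809969 -0.16422894 -1.33688486]Traceback (most recent call last):
  File "<stdin>", line 7, in <module>
    res = self.concatenate(tuple(objs), axis=axis)
ValueError: all the input arrays must have same number of dimensions, but the array at index 0 has 3 dimension(s) and the array at index 1 has 2 dimension(s)
```

```bash
cat > z.py <<'E'
from rig import *
from h import *
s=observe();print(uv(s["ee_pos"]),s["ee_pos"],s["ft_force"])
g=get_image("scene");W=cloud(g);P=np.dstack([uv(W),W[...,2]]).reshape(-1,3)
P=P[P[:,2]>5]
print("   ",list(range(-190,60,10)))
for u in range(-65,100,20):
  print(u,[int(np.median(k)) if len(k)>2 else 0 for v in range(-190,60,10) for k in [P[(abs(P[:,0]-u)<8)&(abs(P[:,1]-v)<5),2]]])
E
python3 z.py
```

```text
[ 14.48002509 -90.74150721] [544.15917564  35.48097767 170.91795943] [-0.99700196  1.07943426  1.47495144]
    [-190, -180, -170, -160, -150, -140, -130, -120, -110, -100, -90, -80, -70, -60, -50, -40, -30, -20, -10, 0, 10, 20, 30, 40, 50]
-65 [0, 0, 0, 0, 0, 0, 284, 579, 599, 607, 609, 611, 609, 285, 285, 0, 0, 16, 15, 16, 15, 45, 0, 0, 0]
-45 [134, 144, 154, 161, 168, 168, 551, 285, 593, 599, 604, 604, 602, 597, 587, 0, 0, 17, 15, 15, 16, 47, 0, 0, 0]
-25 [136, 145, 153, 160, 168, 171, 556, 340, 309, 592, 594, 595, 594, 591, 592, 0, 0, 15, 15, 16, 16, 48, 0, 0, 0]
-5 [135, 144, 153, 160, 169, 542, 564, 412, 297, 586, 587, 583, 580, 588, 590, 0, 0, 17, 15, 16, 15, 66, 172, 171, 169]
15 [135, 144, 153, 162, 170, 543, 450, 399, 300, 580, 580, 580, 580, 585, 586, 0, 0, 18, 16, 15, 15, 134, 157, 170, 169]
35 [137, 144, 151, 161, 169, 544, 569, 428, 407, 570, 568, 571, 499, 578, 580, 0, 0, 15, 16, 15, 15, 26, 0, 0, 150]
55 [135, 143, 152, 161, 170, 538, 546, 407, 493, 452, 465, 533, 533, 555, 559, 0, 0, 15, 15, 15, 15, 41, 0, 0, 0]
75 [125, 114, 128, 121, 123, 87, 130, 138, 123, 72, 82, 82, 270, 16, 17, 16, 16, 15, 16, 15, 16, 75, 67, 67, 81]
95 [0, 0, 0, 0, 0, 0, 260, 258, 282, 281, 282, 282, 282, 282, 17, 14, 15, 16, 16, 15, 16, 16, 15, 15, 15]
```

The depth map shows the block resting stably at about 49° between the table and the fence edge. The fingertips slipped over its top edge. I'll lift, go back, and push again lower on the face.

carry_out:
  moves:
    - {"offset": [0,0,-1.5],"rotation": [0,0,0],"gripper": 0}
    - {"offset": [0,0,-1.5],"rotation": [0,0,0],"gripper": 0}
    - {"offset": [-3.8,0,0],"rotation": [0,0,0],"gripper": 0}
    - {"offset": [-3.8,0,0],"rotation": [0,0,0],"gripper": 0}
    - {"offset": [-3.8,0,0],"rotation": [0,0,0],"gripper": 0}

```text
time_s: 10.45
ee_pos: [557.7, -80.9, 201.7]
orientation: [0.665, 0.747, 0.0, 0.0]
ft_force: [0.6, 0.4, -0.5]
finger_gap: 1.006
finger_force: 0.0
```

carry_out:
  moves:
    - {"offset": [-0.2,0,1.0],"rotation": [0,0,0],"gripper": 0}
    - {"offset": [0,0,1.5],"rotation": [0,0,0],"gripper": 0}
    - {"offset": [0,0,1.5],"rotation": [0,0,0],"gripper": 0}
    - {"offset": [0,0,1.0],"rotation": [0,0,0],"gripper": 0}
    - {"offset": [0.5,0,0],"rotation": [0,0,0],"gripper": 0}

```text
time_s: 10.87
ee_pos: [555.4, -77.8, 148.9]
orientation: [0.666, 0.746, -0.002, -0.001]
ft_force: [-0.4, 0.2, -0.7]
finger_gap: 1.004
finger_force: 0.0
```

```bash
python3 z.py
```

```text
[  12.78637211 -204.57244929] [555.36243818 -77.80996965 148.87876637] [-0.42014755  0.20942969 -0.72187756]
    [-190, -180, -170, -160, -150, -140, -130, -120, -110, -100, -90, -80, -70, -60, -50, -40, -30, -20, -10, 0, 10, 20, 30, 40, 50]
-65 [590, 594, 595, 595, 592, 584, 0, 0, 0, 0, 15, 16, 0, 0, 0, 0, 0, 0, 0, 0, 15, 0, 0, 0, 0]
-45 [585, 587, 586, 584, 578, 0, 0, 0, 0, 0, 18, 15, 0, 15, 16, 16, 17, 0, 0, 16, 15, 93, 169, 170, 0]
-25 [577, 577, 574, 572, 571, 0, 0, 0, 0, 0, 17, 15, 0, 16, 14, 16, 14, 0, 0, 16, 15, 91, 166, 170, 0]
-5 [565, 561, 568, 572, 573, 0, 0, 0, 0, 0, 0, 0, 0, 0, 15, 15, 0, 0, 0, 15, 15, 86, 162, 171, 171]
15 [556, 557, 565, 568, 0, 0, 0, 0, 0, 0, 0, 0, 0, 0, 0, 0, 0, 0, 0, 0, 16, 83, 158, 169, 168]
35 [479, 555, 561, 0, 0, 0, 0, 0, 0, 0, 0, 0, 0, 0, 0, 0, 0, 0, 0, 0, 16, 82, 148, 148, 148]
55 [513, 534, 553, 0, 0, 0, 0, 16, 15, 16, 15, 15, 16, 16, 16, 15, 16, 15, 15, 15, 16, 85, 147, 147, 148]
75 [115, 116, 85, 56, 0, 0, 14, 15, 15, 17, 15, 15, 15, 14, 16, 17, 15, 15, 16, 15, 16, 79, 82, 97, 84]
95 [262, 261, 261, 0, 0, 0, 13, 15, 15, 15, 15, 15, 15, 16, 16, 15, 15, 15, 16, 15, 15, 15, 15, 15, 16]
```

carry_out:
  moves:
    - {"offset": [0.5,0,0],"rotation": [0,0,0],"gripper": 0}
    - {"offset": [0.5,0,0],"rotation": [0,0,0],"gripper": 0}
    - {"offset": [0.5,0,0],"rotation": [0,0,0],"gripper": 0}
    - {"offset": [0.5,0,0],"rotation": [0,0,0],"gripper": 0}
    - {"offset": [0.5,0,-0.05],"rotation": [0,0,0],"gripper": 0}

```text
time_s: 11.33
ee_pos: [554.4, -51.2, 152.1]
orientation: [0.665, 0.746, 0.0, 0.0]
ft_force: [-0.0, -0.1, -1.0]
finger_gap: 1.0
finger_force: 0.0
```

carry_out:
  moves:
    - {"offset": [0.5,0,-0.15],"rotation": [0,0,0],"gripper": 0}
    - {"offset": [0.5,0,-0.15],"rotation": [0,0,0],"gripper": 0}
    - {"offset": [0.5,0,-0.15],"rotation": [0,0,0],"gripper": 0}
    - {"offset": [0.5,0,-0.1],"rotation": [0,0,0],"gripper": 0}
    - {"offset": [0.5,0,-0.1],"rotation": [0,0,0],"gripper": 0}

```text
time_s: 11.75
ee_pos: [551.4, -26.8, 158.4]
orientation: [0.666, 0.746, 0.0, 0.0]
ft_force: [0.9, -0.3, 0.0]
finger_gap: 1.0
finger_force: 0.0
```

```bash
python3 z.py
```

```text
[  14.61498757 -153.40265316] [551.38671366 -26.76209521 158.3787424 ] [ 0.85993511 -0.3112183   0.03914481]
    [-190, -180, -170, -160, -150, -140, -130, -120, -110, -100, -90, -80, -70, -60, -50, -40, -30, -20, -10, 0, 10, 20, 30, 40, 50]
-65 [253, 543, 575, 590, 597, 601, 601, 600, 596, 17, 14, 15, 15, 17, 14, 15, 14, 14, 16, 0, 0, 0, 0, 0, 0]
-45 [246, 536, 578, 585, 592, 595, 595, 592, 588, 17, 16, 14, 16, 15, 14, 15, 14, 16, 16, 0, 0, 20, 0, 0, 0]
-25 [534, 295, 328, 578, 584, 587, 586, 582, 581, 578, 15, 15, 15, 15, 16, 15, 14, 16, 15, 0, 0, 91, 161, 171, 169]
-5 [514, 377, 283, 569, 575, 577, 577, 578, 581, 16, 15, 16, 16, 15, 15, 14, 0, 0, 0, 0, 0, 115, 162, 172, 171]
15 [416, 279, 294, 567, 568, 567, 569, 574, 576, 17, 16, 15, 16, 15, 0, 0, 0, 0, 0, 0, 0, 117, 157, 167, 169]
35 [446, 412, 409, 522, 558, 561, 562, 569, 570, 16, 14, 16, 15, 15, 15, 0, 0, 0, 0, 0, 0, 126, 147, 147, 147]
55 [523, 266, 458, 444, 485, 522, 537, 551, 15, 15, 15, 17, 15, 16, 14, 15, 14, 15, 16, 14, 17, 103, 147, 148, 147]
75 [233, 116, 113, 100, 254, 268, 258, 15, 16, 16, 15, 16, 17, 15, 17, 15, 13, 16, 16, 15, 15, 81, 82, 94, 91]
95 [253, 271, 272, 271, 271, 271, 271, 269, 16, 15, 16, 15, 16, 16, 17, 15, 16, 16, 15, 16, 16, 15, 15, 16, 15]
```

No contact: the block has probably fallen back upright. I'll move up and back and measure.

carry_out:
  moves:
    - {"offset": [-3.0,0,-2.0],"rotation": [0,0,0],"gripper": 0}
    - {"offset": [-3.5,0,-1.0],"rotation": [0,0,0],"gripper": 0}
    - {"offset": [-3.5,0,0],"rotation": [0,0,0],"gripper": 0}
    - {"offset": [-3.5,0,0],"rotation": [0,0,0],"gripper": 0}
    - {"offset": [-2.5,0,0],"rotation": [0,0,0],"gripper": 0}

```text
time_s: 12.22
ee_pos: [569.4, -189.9, 188.8]
orientation: [0.667, 0.745, -0.0, 0.001]
ft_force: [-0.7, 0.4, 0.6]
finger_gap: 1.0
finger_force: 0.0
```

```bash
cat > b.py <<'E'
from rig import *
from h import *
s=observe();print(uv(s["ee_pos"]),s["ee_pos"])
for n in("top","scene"):
    g=get_image(n);W=cloud(g);P=np.dstack([uv(W),W[...,2]])
    m=(abs(P[...,0]-14)<90)&(P[...,1]<-60)&(P[...,1]>-300)&(P[...,2]>30)&(P[...,2]<185)
    Q=P[m];k=Q[abs(Q[:,2]-115)<6]
    print(n,np.percentile(Q[:,2],[2,25,50,75,98]).round(),len(k),rect(k) if len(k)>5 else 0)
    cv2.imwrite(f"pics/{n}b.png",g["color"][:,:,::-1])
E
python3 b.py
```

```text
[  14.00737218 -317.57174446] [ 569.36747285 -189.94466791  188.75465129]
top [ 81. 113. 114. 115. 118.] 3411 ((14.697025299072266, -227.55642700195312), (120.08670806884766, 130.1092529296875), 0.1888127475976944)
scene [ 33.  71. 111. 116. 119.] 1151 ((17.14046859741211, -225.55174255371094), (132.48068237304688, 120.72489166259766), 89.80663299560547)
```

View pics/sceneb.png

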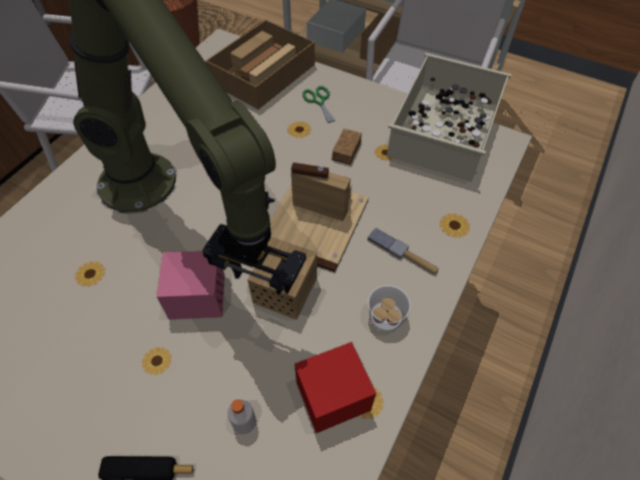

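The scene shows the block standing upright again about 30 mm short of the fence, still square (drilled face at (275,290)); the bystanders are undisturbed. I'll retry with a lower contact (h≈80 mm) and a longer follow-through.

carry_out:
  moves:
    - {"offset": [0,0,3.2],"rotation": [0,0,0],"gripper": 0}
    - {"offset": [0,0,3.2],"rotation": [0,0,0],"gripper": 0}
    - {"offset": [0,0,3.2],"rotation": [0,0,0],"gripper": 0}
    - {"offset": [0,0,3.2],"rotation": [0,0,0],"gripper": 0}
    - {"offset": [0.8,0,0],"rotation": [0,0,0],"gripper": 0}

```text
time_s: 12.73
ee_pos: [563.9, -177.2, 54.0]
orientation: [0.666, 0.746, -0.003, -0.004]
ft_force: [-1.1, 0.2, -1.0]
finger_gap: 1.003
finger_force: 0.0
```

carry_out:
  moves:
    - {"offset": [0.7,0,0],"rotation": [0,0,0],"gripper": 0}
    - {"offset": [0.7,0,0],"rotation": [0,0,0],"gripper": 0}
    - {"offset": [0.7,0,0],"rotation": [0,0,0],"gripper": 0}
    - {"offset": [0.7,0,0],"rotation": [0,0,0],"gripper": 0}
    - {"offset": [0.7,0,0],"rotation": [0,0,0],"gripper": 0}

```text
time_s: 13.15
ee_pos: [566.0, -143.4, 61.8]
orientation: [0.665, 0.746, 0.001, 0.002]
ft_force: [3.6, -21.1, 10.0]
finger_gap: 1.002
finger_force: 16.5
```

carry_out:
  moves:
    - {"offset": [0.3,0,0],"rotation": [0,0,0],"gripper": 0}
    - {"offset": [0.3,0,0],"rotation": [0,0,0],"gripper": 0}
    - {"offset": [0.2,0,0],"rotation": [0,0,0],"gripper": 0}
    - {"offset": [0.2,0,0],"rotation": [0,0,0],"gripper": 0}
    - {"offset": [0.1,0,0],"rotation": [0,0,0],"gripper": 0}

```text
time_s: 13.57
ee_pos: [565.8, -142.5, 64.2]
orientation: [0.666, 0.746, -0.003, 0.008]
ft_force: [1.4, -21.1, 6.4]
finger_gap: 1.0
finger_force: 10.7
```

carry_out:
  moves:
    - {"offset": [-1.0,0,0],"rotation": [0,0,0],"gripper": 0}
    - {"offset": [-0.8,0,-0.5],"rotation": [0,0,0],"gripper": 0}
    - {"offset": [0,0,-1.6],"rotation": [0,0,0],"gripper": 0}
    - {"offset": [0.3,0,0],"rotation": [0,0,0],"gripper": 0}
    - {"offset": [0.4,0,0],"rotation": [0,0,0],"gripper": 0}

```text
time_s: 13.98
ee_pos: [566.5, -143.7, 82.8]
orientation: [0.665, 0.746, 0.001, 0.002]
ft_force: [1.4, -11.3, 6.2]
finger_gap: 1.001
finger_force: 5.8
```

carry_out:
  moves:
    - {"offset": [0.5,0,0],"rotation": [0,0,0],"gripper": 0}
    - {"offset": [0.3,0,-0.1],"rotation": [0,0,0],"gripper": 0}
    - {"offset": [0.3,0,-0.3],"rotation": [0,0,0],"gripper": 0}
    - {"offset": [0.3,0,-0.4],"rotation": [0,0,0],"gripper": 0}
    - {"offset": [0.3,0,-0.4],"rotation": [0,0,0],"gripper": 0}

```text
time_s: 14.4
ee_pos: [565.2, -135.1, 96.0]
orientation: [0.667, 0.745, -0.002, 0.007]
ft_force: [2.8, -17.1, 7.2]
finger_gap: 0.997
finger_force: 9.0
```

carry_out:
  moves:
    - {"offset": [0.3,0,-0.4],"rotation": [0,0,0],"gripper": 0}
    - {"offset": [0.3,0,-0.4],"rotation": [0,0,0],"gripper": 0}
    - {"offset": [0.3,0,-0.4],"rotation": [0,0,0],"gripper": 0}
    - {"offset": [0.33,0,-0.37],"rotation": [0,0,0],"gripper": 0}
    - {"offset": [0.33,0,-0.37],"rotation": [0,0,0],"gripper": 0}

```text
time_s: 14.82
ee_pos: [563.4, -118.5, 115.7]
orientation: [0.667, 0.745, -0.001, 0.006]
ft_force: [0.8, -14.7, 9.2]
finger_gap: 0.998
finger_force: 8.5
```

```bash
cat > f.py <<'E'
from rig import *
from h import *
s=observe();print(uv(s["ee_pos"]),s["ee_pos"][2],s["ft_force"])
g=get_image("scene");W=cloud(g);P=np.dstack([uv(W),W[...,2]]).reshape(-1,3)
Q=P[(abs(P[:,0]-14)<50)&(P[:,1]<-135)&(P[:,1]>-300)&(P[:,2]>20)&(P[:,2]<185)]
# tilt of drilled face: robust line fit z(v)
vx,vy,x0,y0=cv2.fitLine(Q[:,1:].astype(np.float32),cv2.DIST_HUBER,0,.01,.01).ravel()
print("face slope deg",np.degrees(np.arctan2(vy,vx)),"n",len(Q))
for z in range(30,180,15):
    k=Q[abs(Q[:,2]-z)<4,1];print(z,round(float(np.median(k)),1) if len(k) else 0,len(k),end=' | ')
E
python3 f.py
```

```text
[  16.12090357 -245.95334133] 115.71417691592754 [  0.84212234 -14.67625193   9.163684  ]
face slope deg 72.08807 n 1415
30 -254.9 1 | 45 -255.5 95 | 60 -251.6 88 | 75 -247.2 101 | 90 -242.7 105 | 105 -238.3 98 | 120 -145.8 135 | 135 -227.3 145 | 150 -252.7 8 | 165 -243.7 8 |
```

carry_out:
  moves:
    - {"offset": [0.37,0,-0.32],"rotation": [0,0,0],"gripper": 0}
    - {"offset": [0.37,0,-0.32],"rotation": [0,0,0],"gripper": 0}
    - {"offset": [0.37,0,-0.32],"rotation": [0,0,0],"gripper": 0}
    - {"offset": [0.37,0,-0.31],"rotation": [0,0,0],"gripper": 0}
    - {"offset": [0.37,0,-0.31],"rotation": [0,0,0],"gripper": 0}

```text
time_s: 15.28
ee_pos: [561.3, -99.0, 131.9]
orientation: [0.667, 0.745, -0.001, 0.005]
ft_force: [0.2, -12.7, 13.9]
finger_gap: 0.998
finger_force: 8.5
```

carry_out:
  moves:
    - {"offset": [0.41,0,-0.25],"rotation": [0,0,0],"gripper": 0}
    - {"offset": [0.41,0,-0.25],"rotation": [0,0,0],"gripper": 0}
    - {"offset": [0.41,0,-0.24],"rotation": [0,0,0],"gripper": 0}
    - {"offset": [0.41,0,-0.23],"rotation": [0,0,0],"gripper": 0}
    - {"offset": [0.41,0,-0.22],"rotation": [0,0,0],"gripper": 0}

```text
time_s: 15.7
ee_pos: [559.1, -77.1, 144.1]
orientation: [0.666, 0.746, 0.0, 0.005]
ft_force: [-0.5, -10.4, 16.3]
finger_gap: 1.0
finger_force: 9.2
```

carry_out:
  moves:
    - {"offset": [0.44,0,-0.16],"rotation": [0,0,0],"gripper": 0}
    - {"offset": [0.44,0,-0.15],"rotation": [0,0,0],"gripper": 0}
    - {"offset": [0.44,0,-0.14],"rotation": [0,0,0],"gripper": 0}
    - {"offset": [0.44,0,-0.13],"rotation": [0,0,0],"gripper": 0}
    - {"offset": [0.44,0,-0.12],"rotation": [0,0,0],"gripper": 0}

```text
time_s: 16.12
ee_pos: [556.7, -54.9, 152.6]
orientation: [0.666, 0.746, 0.001, 0.004]
ft_force: [-4.6, -10.3, 27.6]
finger_gap: 1.004
finger_force: 13.1
```

```bash
python3 f.py
```

```text
[  16.74418691 -181.92013193] 152.58066862600117 [ -4.58726013 -10.30088902  27.56995528]
face slope deg 43.398033 n 1687
30 0 0 | 45 0 0 | 60 0 0 | 75 0 0 | 90 0 0 | 105 -223.4 197 | 120 -207.4 196 | 135 -191.3 203 | 150 -175.5 161 | 165 -157.2 84 |
```

The tilt is about 47° but I'm pressing down too much, so I'll ease upwards while advancing.

carry_out:
  moves:
    - {"offset": [0.3,0,-0.35],"rotation": [0,0,0],"gripper": 0}
    - {"offset": [0.35,0,-0.35],"rotation": [0,0,0],"gripper": 0}
    - {"offset": [0.4,0,-0.32],"rotation": [0,0,0],"gripper": 0}
    - {"offset": [0.45,0,-0.28],"rotation": [0,0,0],"gripper": 0}
    - {"offset": [0.45,0,-0.25],"rotation": [0,0,0],"gripper": 0}

```text
time_s: 16.58
ee_pos: [551.2, -29.7, 162.3]
orientation: [0.665, 0.747, -0.0, -0.001]
ft_force: [1.3, -0.5, -0.6]
finger_gap: 0.999
finger_force: 0.2
```

```bash
python3 f.py
```

```text
[  14.0970888 -156.2511076] 162.27076770399847 [ 1.31216806 -0.4764805  -0.60691584]
face slope deg 34.753433 n 1835
30 0 0 | 45 0 0 | 60 0 0 | 75 0 0 | 90 0 0 | 105 -221.3 27 | 120 -207.3 257 | 135 -185.1 237 | 150 -163.5 232 | 165 -143.4 191 |
```

Around 55°, balanced and still in contact. I'll push straight forward over the balance point.

carry_out:
  moves:
    - {"offset": [0.5,0,0.1],"rotation": [0,0,0],"gripper": 0}
    - {"offset": [0.6,0,0.1],"rotation": [0,0,0],"gripper": 0}
    - {"offset": [0.6,0,0.1],"rotation": [0,0,0],"gripper": 0}
    - {"offset": [0.6,0,0.1],"rotation": [0,0,0],"gripper": 0}
    - {"offset": [0.6,0,0.1],"rotation": [0,0,0],"gripper": 0}

```text
time_s: 17.05
ee_pos: [548.8, -1.0, 160.5]
orientation: [0.666, 0.746, 0.001, -0.001]
ft_force: [-6.1, 1.3, 20.5]
finger_gap: 1.0
finger_force: 9.4
```

```bash
python3 f.py
```

```text
[  14.9863019  -127.56081383] 160.47097660458113 [-6.12177649  1.28096584 20.5135626 ]
face slope deg 26.034811 n 1580
30 -165.0 19 | 45 -171.3 20 | 60 -177.8 12 | 75 -183.7 15 | 90 -190.8 18 | 105 -197.1 21 | 120 -202.4 47 | 135 -180.4 367 | 150 -146.3 312 | 165 -135.7 7 |
```

carry_out:
  moves:
    - {"offset": [0.4,0,-0.1],"rotation": [0,0,0],"gripper": 0}
    - {"offset": [0.4,0,-0.1],"rotation": [0,0,0],"gripper": 0}
    - {"offset": [0.4,0,-0.05],"rotation": [0,0,0],"gripper": 0}
    - {"offset": [0.4,0,0],"rotation": [0,0,0],"gripper": 0}
    - {"offset": [0.4,0,0],"rotation": [0,0,0],"gripper": 0}

```text
time_s: 17.52
ee_pos: [545.8, 18.2, 159.6]
orientation: [0.666, 0.746, -0.0, -0.0]
ft_force: [0.1, 1.3, -0.2]
finger_gap: 0.998
finger_force: 0.0
```

```bash
python3 f.py
```

```text
[  14.13126703 -108.1387684 ] 159.61007771560094 [ 0.13254517  1.32456271 -0.22505483]
face slope deg 87.73534 n 1393
30 -156.1 59 | 45 -156.1 63 | 60 -155.5 60 | 75 -155.2 75 | 90 -154.6 74 | 105 -154.1 70 | 120 -154.0 71 | 135 -153.7 77 | 150 -145.7 290 | 165 0 0 |
```

The block has rolled over: its underside is now upright at v≈−155 mm and the drilled face is on top at about 145 mm. Next I'll go behind it, push it to the stop, and slow down near the end.

carry_out:
  moves:
    - {"offset": [0,0,-1.5],"rotation": [0,0,0],"gripper": 0}
    - {"offset": [-2.8,0,0],"rotation": [0,0,0],"gripper": 0}
    - {"offset": [-2.8,0,0],"rotation": [0,0,0],"gripper": 0}
    - {"offset": [-2.8,0,0],"rotation": [0,0,0],"gripper": 0}
    - {"offset": [0,0,1.5],"rotation": [0,0,0],"gripper": 0}

```text
time_s: 17.98
ee_pos: [557.5, -73.6, 162.8]
orientation: [0.669, 0.744, 0.001, 0.003]
ft_force: [0.9, -0.9, -0.3]
finger_gap: 0.998
finger_force: 0.0
```

carry_out:
  moves:
    - {"offset": [0,0,1.75],"rotation": [0,0,0],"gripper": 0}
    - {"offset": [0,0,1.75],"rotation": [0,0,0],"gripper": 0}
    - {"offset": [0,0,1.75],"rotation": [0,0,0],"gripper": 0}
    - {"offset": [0,0,1.75],"rotation": [0,0,0],"gripper": 0}
    - {"offset": [0.5,0,0],"rotation": [0,0,0],"gripper": 0}

```text
time_s: 18.4
ee_pos: [552.3, -61.7, 86.6]
orientation: [0.666, 0.746, -0.003, -0.002]
ft_force: [-0.7, -0.9, -0.3]
finger_gap: 0.998
finger_force: 0.0
```

carry_out:
  moves:
    - {"offset": [0.7,0,0],"rotation": [0,0,0],"gripper": 0}
    - {"offset": [0.7,0,0],"rotation": [0,0,0],"gripper": 0}
    - {"offset": [0.7,0,0],"rotation": [0,0,0],"gripper": 0}
    - {"offset": [0.7,0,0],"rotation": [0,0,0],"gripper": 0}
    - {"offset": [0.7,0,0],"rotation": [0,0,0],"gripper": 0}

```text
time_s: 18.82
ee_pos: [552.1, -27.2, 91.6]
orientation: [0.666, 0.746, 0.0, 0.002]
ft_force: [1.0, -5.3, 2.7]
finger_gap: 0.997
finger_force: 2.7
```

carry_out:
  moves:
    - {"offset": [0.7,0,0],"rotation": [0,0,0],"gripper": 0}
    - {"offset": [0.7,0,0],"rotation": [0,0,0],"gripper": 0}
    - {"offset": [0.7,0,0],"rotation": [0,0,0],"gripper": 0}
    - {"offset": [0.7,0,0],"rotation": [0,0,0],"gripper": 0}
    - {"offset": [0.5,0,0],"rotation": [0,0,0],"gripper": 0}

```text
time_s: 19.23
ee_pos: [548.3, 6.1, 91.4]
orientation: [0.666, 0.746, 0.0, 0.001]
ft_force: [0.8, -5.8, 2.2]
finger_gap: 0.998
finger_force: 2.9
```

```bash
python3 f.py
```

```text
[  15.27350716 -120.37473416] 91.41133182995497 [ 0.77381839 -5.80209858  2.15778348]
face slope deg 3.9823697 n 167
30 0 0 | 45 0 0 | 60 0 0 | 75 0 0 | 90 0 0 | 105 0 0 | 120 0 0 | 135 0 0 | 150 0 0 | 165 -153.4 4 |
```

About 16 mm to go.

carry_out:
  moves:
    - {"offset": [0.3,0,0],"rotation": [0,0,0],"gripper": 0}
    - {"offset": [0.3,0,0],"rotation": [0,0,0],"gripper": 0}
    - {"offset": [0.3,0,0],"rotation": [0,0,0],"gripper": 0}
    - {"offset": [0.2,0,0],"rotation": [0,0,0],"gripper": 0}
    - {"offset": [0.2,0,0],"rotation": [0,0,0],"gripper": 0}

```text
time_s: 19.7
ee_pos: [547.0, 17.9, 91.4]
orientation: [0.666, 0.746, 0.0, 0.001]
ft_force: [0.6, -6.9, 3.3]
finger_gap: 1.0
finger_force: 3.3
```

carry_out:
  moves:
    - {"offset": [0.2,0,0],"rotation": [0,0,0],"gripper": 0}
    - {"offset": [0.2,0,0],"rotation": [0,0,0],"gripper": 0}
    - {"offset": [0.2,0,0],"rotation": [0,0,0],"gripper": 0}
    - {"offset": [0,0,0],"rotation": [0,0,0],"gripper": 0}
    - {"offset": [0,0,0],"rotation": [0,0,0],"gripper": 0}

```text
time_s: 20.12
ee_pos: [546.8, 19.7, 91.5]
orientation: [0.666, 0.746, -0.001, 0.004]
ft_force: [2.8, -14.3, 3.1]
finger_gap: 1.002
finger_force: 7.0
```

carry_out:
  moves:
    - {"offset": [0.15,0,0],"rotation": [0,0,0],"gripper": 0}
    - {"offset": [0.15,0,0],"rotation": [0,0,0],"gripper": 0}
    - {"offset": [0,0,0],"rotation": [0,0,0],"gripper": 0}
    - {"offset": [-1.0,0,0],"rotation": [0,0,0],"gripper": 0}
    - {"offset": [-2.5,0,0],"rotation": [0,0,0],"gripper": 0}

```text
time_s: 20.53
ee_pos: [549.0, -1.9, 90.4]
orientation: [0.664, 0.748, 0.001, -0.001]
ft_force: [-0.2, 0.8, -0.4]
finger_gap: 0.999
finger_force: 0.0
```

carry_out:
  moves:
    - {"offset": [-3,0,-2],"rotation": [0,0,0],"gripper": 1}
    - {"offset": [-3.5,0,-2],"rotation": [0,0,0],"gripper": 1}
    - {"offset": [-3.5,0,-2],"rotation": [0,0,0],"gripper": 1}
    - {"offset": [-3.5,0,-2],"rotation": [0,0,0],"gripper": 1}
    - {"offset": [-3,0,-2],"rotation": [0,0,0],"gripper": 1}

```text
time_s: 20.95
ee_pos: [567.9, -170.9, 191.6]
orientation: [0.666, 0.746, 0.001, -0.0]
ft_force: [-0.1, 0.1, 0.0]
finger_gap: 0.706
finger_force: 0.0
```

```bash
cat > e.py <<'E'
from rig import *
from h import *
s=observe();print(uv(s["ee_pos"]),s["ee_pos"],s["finger_gap"])
for n in("top","scene"):
    g=get_image(n);W=cloud(g);P=np.dstack([uv(W),W[...,2]]).reshape(-1,3)
    r=(abs(P[:,0])<120)&(P[:,1]<90)&(P[:,1]>-130)
    for nm,lo,hi,v0,v1 in(("block",140,149.5,-130,15),("stop",144,149.5,24,90),("button",162,178,-90,90)):
        k=P[r&(P[:,2]>lo)&(P[:,2]<hi)&(P[:,1]>v0)&(P[:,1]<v1)]
        if len(k)>9: print(n,nm,rect(k),len(k),np.median(k[:,2]),k[:,1].min(),k[:,1].max())
    cv2.imwrite(f"pics/{n}e.png",g["color"][:,:,::-1])
E
python3 e.py
```

```text
[  14.65981438 -298.4933554 ] [ 567.8559861  -170.91505893  191.60431195] 0.7059821343485777
top block ((17.624881744384766, -41.33772659301758), (120.20597076416016, 112.48369598388672), 0.08942848443984985) 3099 144.32079926880652 -97.61733601723766 14.889793121909452
top stop ((-0.5078811645507812, 40.672279357910156), (149.020751953125, 33.440269470214844), 0.20969919860363007) 571 146.53474310656327 24.016102419864435 57.62431909536077
top button ((-27.44198226928711, 32.438838958740234), (94.87432861328125, 24.730762481689453), 10.568487167358398) 566 169.15258777368234 12.937567613312334 50.10170472513558
scene block ((19.13355255126953, -41.49333572387695), (121.68343353271484, 112.24662780761719), 0.0991174504160881) 1698 145.76770061908462 -97.54882423816447 14.720254566284625
scene stop ((3.2851333618164062, 42.015892028808594), (147.5361328125, 36.92243194580078), 0.6988392472267151) 245 147.3051215506052 24.021658865429163 61.22478518090947
scene button ((-25.719215393066406, 34.463287353515625), (95.30677032470703, 29.30417251586914), 11.582381248474121) 325 170.07451373877677 13.307550793802475 53.7198087514423
```

The block is flush (spans v −97.5 to 17.5, against the stop face at about 19 mm), square within 0.1° and 17 mm off the pivot along the stop. Now I'll go to the back side of the button with the fingers shut.

carry_out:
  moves:
    - {"offset": [3.65,-0.71,0],"rotation": [0,0,0],"gripper": 1}
    - {"offset": [3.65,-0.71,0],"rotation": [0,0,0],"gripper": 1}
    - {"offset": [3.65,-0.71,0],"rotation": [0,0,0],"gripper": 1}
    - {"offset": [3.65,-0.71,0],"rotation": [0,0,0],"gripper": 1}
    - {"offset": [3.65,-0.71,0],"rotation": [0,0,0],"gripper": 1}

```text
time_s: 21.47
ee_pos: [510.4, 10.8, 190.2]
orientation: [0.665, 0.747, 0.001, -0.001]
ft_force: [1.0, 0.8, 0.8]
finger_gap: 0.233
finger_force: 0.0
```

carry_out:
  moves:
    - {"offset": [3.65,-0.71,0],"rotation": [0,0,0],"gripper": 1}
    - {"offset": [3.65,-0.71,0],"rotation": [0,0,0],"gripper": 1}
    - {"offset": [3.65,-0.71,0],"rotation": [0,0,0],"gripper": 1}
    - {"offset": [3.65,-0.71,0],"rotation": [0,0,0],"gripper": 1}
    - {"offset": [3.65,-0.71,0],"rotation": [0,0,0],"gripper": 1}

```text
time_s: 21.88
ee_pos: [453.5, 187.7, 190.3]
orientation: [0.665, 0.747, 0.0, -0.001]
ft_force: [0.3, 0.2, 0.5]
finger_gap: 0.005
finger_force: 0.0
```

carry_out:
  moves:
    - {"offset": [0.3,0,0.7],"rotation": [0,0,0],"gripper": 1}
    - {"offset": [0,0,0.7],"rotation": [0,0,0],"gripper": 1}
    - {"offset": [0,0,0.7],"rotation": [0,0,0],"gripper": 1}
    - {"offset": [0,0,0.7],"rotation": [0,0,0],"gripper": 1}
    - {"offset": [0,0,0.5],"rotation": [0,0,0],"gripper": 1}

```text
time_s: 22.3
ee_pos: [455.2, 185.7, 156.1]
orientation: [0.667, 0.745, -0.001, -0.0]
ft_force: [-0.1, 0.2, -0.2]
finger_gap: 0.005
finger_force: 0.0
```

```bash
python3 e.py
```

```text
[-56.86155666  68.61956909] [455.23600189 185.74156164 156.11810424] 0.005236329752200483
top block ((17.619049072265625, -41.292362213134766), (112.56990814208984, 120.2542953491211), 89.9791259765625) 3109 144.36864266810107 -97.57692065741527 14.993692800581691
top stop ((-0.3640594482421875, 38.791893005371094), (149.4418487548828, 32.82109832763672), 1.9165244102478027) 359 146.41808127645405 24.048267718841014 57.31875941456641
top button ((-29.165023803710938, 41.2054443359375), (94.59446716308594, 42.097389221191406), 10.340883255004883) 539 169.1749633572116 12.967238268998337 57.025453173136235
scene block ((18.815624237060547, -41.22346115112305), (112.15066528320312, 121.7099380493164), 89.75247192382812) 1698 145.71771780781043 -97.4924139251342 14.835173380585822
scene stop ((2.6202316284179688, 42.48720932006836), (147.6782989501953, 36.88716506958008), 0.12033966183662415) 238 147.46408509436475 24.032760931388164 60.96910864661784
scene button ((-26.896984100341797, 49.048789978027344), (93.71755981445312, 58.26873779296875), 8.14614200592041) 367 170.27265123348175 14.349316930784429 75.32212670331542
```

carry_out:
  moves:
    - {"offset": [-0.83,-0.1,0],"rotation": [0,0,0],"gripper": 1}
    - {"offset": [-0.83,-0.1,0],"rotation": [0,0,0],"gripper": 1}
    - {"offset": [-0.55,-0.08,0],"rotation": [0,0,0],"gripper": 1}
    - {"offset": [-0.55,-0.08,0],"rotation": [0,0,0],"gripper": 1}
    - {"offset": [-0.55,-0.08,0],"rotation": [0,0,0],"gripper": 1}

```text
time_s: 22.82
ee_pos: [455.0, 153.5, 157.7]
orientation: [0.666, 0.746, 0.001, -0.0]
ft_force: [-0.8, 1.0, -0.2]
finger_gap: 0.002
finger_force: 0.6
```

carry_out:
  moves:
    - {"offset": [-0.49,0.09,0],"rotation": [0,0,0],"gripper": 1}
    - {"offset": [-0.49,0.09,0],"rotation": [0,0,0],"gripper": 1}
    - {"offset": [-0.49,0.09,0],"rotation": [0,0,0],"gripper": 1}
    - {"offset": [-0.49,0.09,0],"rotation": [0,0,0],"gripper": 1}
    - {"offset": [-0.47,0.3,0],"rotation": [0,0,0],"gripper": 1}

```text
time_s: 23.23
ee_pos: [463.9, 130.1, 157.2]
orientation: [0.666, 0.746, -0.0, -0.0]
ft_force: [-0.5, 1.0, 0.1]
finger_gap: 0.003
finger_force: 0.6
```

```bash
python3 e.py|grep -v stop
```

```text
[-54.59362726  12.37174894] [463.85678671 130.11204749 157.15320574] 0.0029815133338866374
top block ((17.678119659423828, -41.304744720458984), (112.54105377197266, 120.31986236572266), 89.95557403564453) 2497 144.3657529513745 -97.61029397690423 14.968201295844029
top button ((-16.697473526000977, 5.94927978515625), (83.02781677246094, 19.813095092773438), 41.082611083984375) 103 168.1456081297237 -25.360686765941853 35.51072124117724
scene block ((19.236469268798828, -41.3438720703125), (121.5825424194336, 112.33529663085938), 0.4492676556110382) 1640 145.74905298519428 -97.69406530084635 14.90511334262158
scene button ((-19.0168399810791, 20.87518882751465), (95.1879653930664, 41.1781005859375), 47.20069122314453) 321 170.0417337369592 -25.42665434521159 54.336972152932695
```

carry_out:
  moves:
    - {"offset": [-0.47,0.28,0],"rotation": [0,0,0],"gripper": 1}
    - {"offset": [-0.47,0.28,0],"rotation": [0,0,0],"gripper": 1}
    - {"offset": [-0.47,0.28,0],"rotation": [0,0,0],"gripper": 1}
    - {"offset": [-0.27,0.38,0],"rotation": [0,0,0],"gripper": 1}
    - {"offset": [-0.27,0.38,0],"rotation": [0,0,0],"gripper": 1}

```text
time_s: 23.75
ee_pos: [482.5, 112.5, 157.2]
orientation: [0.666, 0.746, -0.0, -0.0]
ft_force: [-0.6, 0.5, 0.1]
finger_gap: 0.005
finger_force: 0.5
```

carry_out:
  moves:
    - {"offset": [-0.27,0.38,0],"rotation": [0,0,0],"gripper": 1}
    - {"offset": [-0.27,0.36,0],"rotation": [0,0,0],"gripper": 1}
    - {"offset": [-0.2,0.3,0],"rotation": [0,0,0],"gripper": 1}
    - {"offset": [0,0,0],"rotation": [0,0,0],"gripper": 1}
    - {"offset": [0,0,0],"rotation": [0,0,0],"gripper": 1}

```text
time_s: 24.17
ee_pos: [493.8, 106.3, 157.3]
orientation: [0.666, 0.746, -0.0, 0.0]
ft_force: [-0.3, -0.4, -0.7]
finger_gap: 0.007
finger_force: 0.0
```

```bash
python3 e.py|grep -v stop
```

```text
[-27.5597435  -14.63069947] [493.77365671 106.34349725 157.2681895 ] 0.006867046199850811
top block ((17.535953521728516, -54.07849884033203), (86.98237609863281, 119.86849975585938), 89.97303009033203) 1573 144.37583179984355 -97.59105011558076 -10.602588979118117
scene block ((19.018909454345703, -41.36252975463867), (121.44158172607422, 112.58163452148438), 0.13778385519981384) 1519 145.73839555026137 -97.77790515173088 14.975170231943602
scene button ((-2.1225993633270264, 8.954051971435547), (91.81083679199219, 42.26285934448242), 69.93669891357422) 246 170.0713658921217 -37.68590109246836 59.32298473274026
```

carry_out:
  moves:
    - {"offset": [0,-0.6,0],"rotation": [0,0,0],"gripper": 1}
    - {"offset": [0,-0.6,-1],"rotation": [0,0,0],"gripper": 1}
    - {"offset": [0,0,-3.5],"rotation": [0,0,0],"gripper": 1}
    - {"offset": [0,0,-3.5],"rotation": [0,0,0],"gripper": 1}
    - {"offset": [-3,0,-2],"rotation": [0,0,0],"gripper": 1}

```text
time_s: 24.68
ee_pos: [484.7, 81.8, 260.4]
orientation: [0.662, 0.749, 0.002, -0.0]
ft_force: [1.4, 0.8, 0.2]
finger_gap: 0.006
finger_force: 0.0
```

carry_out:
  moves:
    - {"offset": [-4,0,0],"rotation": [0,0,0],"gripper": 1}
    - {"offset": [-4,0,0],"rotation": [0,0,0],"gripper": 1}
    - {"offset": [-4,0,0],"rotation": [0,0,0],"gripper": 1}
    - {"offset": [-4,0,0],"rotation": [0,0,0],"gripper": 1}
    - {"offset": [-4,0,0],"rotation": [0,0,0],"gripper": 1}

```text
time_s: 25.1
ee_pos: [507.0, -124.7, 257.6]
orientation: [0.665, 0.746, 0.001, 0.0]
ft_force: [1.2, 0.4, -0.6]
finger_gap: 0.006
finger_force: 0.0
```

carry_out:
  moves:
    - {"offset": [-3,0,0],"rotation": [0,0,0],"gripper": 1}
    - {"offset": [-2,0,0],"rotation": [0,0,0],"gripper": 1}
    - {"offset": [0,0,0],"rotation": [0,0,0],"gripper": 1}
    - {"offset": [0,0,0],"rotation": [0,0,0],"gripper": 1}
    - {"offset": [0,0,0],"rotation": [0,0,0],"gripper": 1}

```text
time_s: 25.52
ee_pos: [513.1, -171.4, 257.0]
orientation: [0.665, 0.747, 0.0, -0.001]
ft_force: [0.8, -0.0, -0.3]
finger_gap: 0.008
finger_force: 0.0
```

```bash
python3 e.py
```

```text
[ -39.7557586  -292.83156988] [ 513.14927196 -171.44968593  257.02933759] 0.008132616550650638
top block ((17.576343536376953, -41.229434967041016), (112.41618347167969, 120.14020538330078), 89.9760513305664) 2803 144.30755226373176 -97.4555017790628 14.970387681429402
top stop ((-0.5072708129882812, 40.68852233886719), (149.38113403320312, 33.560611724853516), 0.4411684572696686) 867 146.33928750824998 24.014326853139558 57.713968866529534
top button ((-3.502549886703491, 10.363182067871094), (95.82123565673828, 23.892778396606445), 82.58168029785156) 555 168.97959612798442 -37.59488896079307 57.746267356851185
scene block ((19.667789459228516, -41.678287506103516), (120.6716079711914, 113.03209686279297), 0.127537801861763) 1566 145.6500085877533 -98.119196822576 14.80913681870128
scene stop ((1.12823486328125, 43.02320098876953), (150.68023681640625, 37.662872314453125), 0.15971384942531586) 399 147.34788233023107 24.00410725961799 61.73041554209857
scene button ((-1.5999178886413574, 12.178356170654297), (96.99755859375, 25.502605438232422), 82.91154479980469) 316 170.13321429142678 -36.74610380600356 59.24369848997107
```

View pics/tope.png

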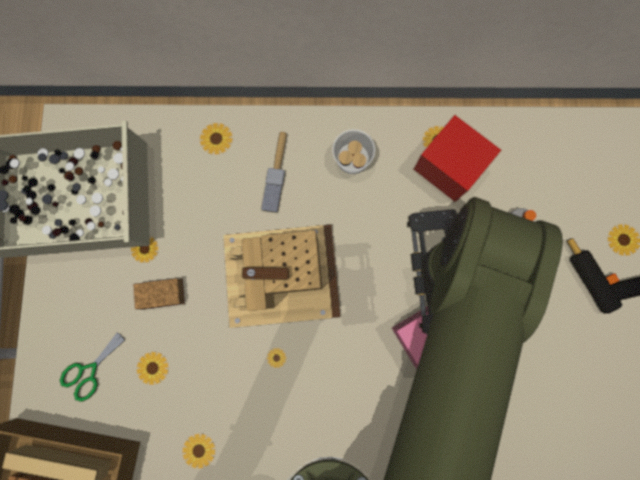

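The top view shows the block drilled face up and flush against the stop at (290,262), the button pointing out over it from (251,272) to (288,272) at about 83°, and the visible bystanders where they were. I'll hand it in.

```bash
python3 -c "
from rig import *
print(job_done())"
```

```text
the job is handed in; nothing more can be done
None
```

The job is handed in, verdict not shown: by my last measurement the block lies drilled face up, flush and square on the end stop about 18 mm off the pivot along it, the turn-button is about 83° out (90° is square, 15° allowed), the arm is clear, and the bystanders look unmoved; the first tip fell back upright and the second try worked.

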